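# Close a denture flask in the spring press

## Task

Slide the brass denture flask on its steel carrier fully home under the press, then turn the winged thumbscrew clockwise until it seats on the bridge. Back it off a quarter turn, so that the sprung foot is left floating on the flask, and finish still gripping the wings and holding the screw there: its quick thread runs back if it is let go. Leave the other things on the bench alone.

Things in the scene. Friction and masses are not known exactly. Their poses are not given: they have to be found in the camera images.
- press_home (a point): Fixed flask press: point on top of its grey bed, under the screw axis, 18 mm above the bench. x runs from its open front (robot's side) to its back, z up. The bed reaches 140 mm to the front, 66 mm to the back, 75 mm to the sides. Steel guide rails along x, 9 mm high, inner faces at y = +-45 mm; a back stop halts the carrier when the flask is home.
- bridge (a point): Centre of the top of the press's round grey boss (radius 19 mm) on which the thumbscrew's collar lands, 124 mm above press_home, axes alike. The grey bridge below it is 42 mm in x, 164 mm in y, 22 mm thick, its top 10 mm below this point; 17 mm columns at y = +-65 mm, their nuts no higher than this point.
- flask_base (a point): Centre of the underside of the loose flask, one piece with its carrier, 0.6 to 0.95 kg: brass box 82 x 76 mm, its top 62 mm above this point, on a steel plate 86 mm wide, 5 mm thick, reaching 136 mm to the front (-x) and 50 mm to the back. It starts between the rails, drawn 40 to 75 mm to the front; home, this point is at press_home and the plate touches the back stop.
- handle (a point): Middle of the top bar of the carrier's upright steel loop handle, 120 mm in front of flask_base and 50 mm above it. The bar is round, 8.4 mm thick, 40 mm long along the flask's y; legs at y = +-26 mm go down to the plate, 41 mm are free under the bar. Pushed towards +x of the press it slides the flask in (friction 2 to 3 N).
- wings (a point): Centre of the brass thumbscrew's wings, on the screw axis: a flat upright plate 60 mm long (along this point's x), 10 mm thick (y), 28 mm high (14 mm above and below), pinched across the thickness. Below are a neck (radius 9.5 mm) and a collar (radius 14 mm), underside 28 mm below this point. Seated, this point is 28 mm above bridge; it sinks 2.55 mm a radian.
- thumbscrew (a joint): Turn of the thumbscrew, rad, growing clockwise from above (tightening, down). 4.5 is seated (hard stop), wings along the press's x; the wings stand anticlockwise of that by 4.5 - value. Starts at 0.3 to 1.3. A quarter turn back from the seat is 2.93. Needs up to 0.2 N m at 1 rad/s. From 2.5 on the foot bears on a flask that is home; let go there, it runs back slowly (up to 0.4 rad/s) to about 2.5.
- foot: Round steel foot of radius 21 mm on a spring (9 N when it first bears, 3 N/mm more) at the lower end of the screw; the origin is the centre of its underside, which presses on the flask's lid. While the screw is at its start the flask passes under it with 3 mm or more to spare.
- articulator: Loose brass hinge articulator, 87 x 66 x 62 mm, a bystander; origin at the centre of its underside.
- jar_separator: Loose white jar with a blue lid, 65 mm across and 85 mm high, a bystander; origin at the centre of its underside.
- model_blue: Loose blue plaster model of teeth, 62 x 71 x 30 mm, a bystander; origin at the centre of its underside.
- lamp_post (a point): Foot of the upright post of the fixed desk lamp (30 mm thick, 345 mm high), to be kept clear of. Its shade, 180 mm across, hangs 160 to 330 mm above the bench to the robot's left of the post: its middle lies 25 mm farther in world x and 160 mm farther in world y.

How it is judged:
By the outcome, as a careful person would: the job done as asked, in the order asked, and still so for the second after the job is handed in, while the arm keeps its last pose, push and grip.
It also fails if it takes over 58 s, if anything falls off the work surface, if the arm or the gripper's body presses on something with over 40 N, if the wrist force passes 120 N, or if a joint passes its speed limit or range.

## Robot

A 7-joint arm with a two-finger parallel gripper is mounted at the origin on a cart in front of the work surface, level with it; the furniture and walls round the work are solid. World frame = base frame: x ahead of the robot, y to its left, z up, the work surface at z = 0. Lengths are in m, angles in rad, forces in N, time in s.
With the tool pointing down it reaches from about 0.4 to 0.85 m from the base axis. Payload 6.9 kg.
Tool frame: the origin (TCP) lies midway between the tips of the shut fingers; the grasp point (between the pads) lies behind it (ctrl.pinch_z is the z of the grasp point in the tool frame, in m); z points along the fingers, y is the line along which they close (so a half turn about z gives the same grasp; the last joint's range is limited). The gripper opens to 85 mm and grips with 20 to 120 N. Pads are 22 mm wide; open, the fingers measure 114 mm over their backs; the gripper's body (76 mm by 85 mm) begins 54 mm behind the grasp point. The pads swing forward as they close: fully open they stand 13 mm farther back than shut.
Start: joints at [-1.129, 0.507, -0.238, 1.5, 0.126, 1.149, -0.155], TCP at [0.206, 0.59, 0.208] pointing down, gripper open.
Joint ranges: [-3.08, 3.08], [-0.24, 2.05], [-1.43, 1.35], [0, 2.5], [-1.52, 4.66], [0.17, 1.96], [-2.89, 2.89]. Speed limits (rad/s): [2.39, 2.39, 3.14, 3.14, 3.14, 3.14, 3.14].

## Interface

Orientations are given as a unit quaternion [w, x, y, z].
In Python, from station import ctrl, get_state, vision, ticket, models gives the robot as it stands. Calls block until the motion is done:
- ctrl.movep(position, orientation): joint-space move of the TCP to a pose.
- ctrl.movel(position, frame=None, max_speed=0.15): straight line of the TCP; frame=None keeps the orientation; max_speed is the mean speed in m/s.
- ctrl.set_joints(angles): joint-space move.
- ctrl.ungrasp() and ctrl.close_gripper(force=None): open the fingers fully, or close them until they stop; force is the grip in N (None keeps the last).
- ctrl.pause(seconds).
- ctrl.ik(position, orientation): joint angles nearest the present ones, or None.
- get_state(): the state.
- vision.grab_frame(name): name is "scene" or "top"; returns (picture, depth): 384x512x3 uint8, blue, green, red; 384x512 float32, m along the optical axis (not along the pixel's ray), 0 where there is no reading.
- vision.camera_info(name): a dict with "mtx" (3x3 intrinsics, pixels), "R" (3x3) and "t" (3): a world point X has camera coordinates R X + t. Camera axes: x right, y down, z forward; pixel columns grow to the right and rows downward; lengths in m; the calibration is good to about 2 mm. A picture is of the moment at which its call begins. camera_info takes no time and is no camera call.
A pose or a line that the arm cannot do raises ctrl.Unreachable and nothing moves.
- ticket.close_job(): hands the job in; it is judged then, once.
Trained networks look in the newest picture that a camera, given by its name, has taken for a name from the list of things; names that differ only in an ending like _2 or _b are one class to them, and where a whole thing is asked for, a point or a joint stands for the part that bears it (a point fixed in the world has none). Each returns a list of dicts, best first, with "p" (0 to 1); they miss things now and then, are a little off and sometimes report something else, mostly with a low value. They report only what shows in the picture. A call takes as long as a camera call.
- models.recognise(camera, target): "point" ([column, row] in pixels, amid what is visible of it).
- models.masks_of(camera, target): "mask" (384x512 bool, what is visible of it) and "point" ([column, row] in pixels, amid what is visible of it).
The state is a dict: "time": time; "qpos": joint angles; "qd": joint speeds; "tau": joint torques, N m; "tcp_pos": TCP position; "eef_rot": TCP orientation; "contact_force": force on the tool from outside, world axes, zero at the start; "wrist_torque": the same for the moment, N m; "width": finger opening in m; "gripper_force": force on a finger pad.
Only numpy, scipy, OpenCV 4.12 (cv2) and the standard library are available. Lean on these libraries where they do the work, as an engineer would, in place of code of your own. Each camera call takes 0.05 s, during which the arm holds its last target. There are 200 camera calls.

## Working session

There is one attempt and no reset: what is moved stays moved. The work goes in short steps, each a Python script; the robot and the scene stay as the last script left them, time stands still between calls to the robot, and variables do not carry over. Pictures are saved under pics/ and viewed, at most 10 in all, crops included, and the job is handed in when it is done.

```bash
ls; mkdir -p pics; cat > h.py <<'E'
import numpy as np, cv2
from station import ctrl,get_state,vision,ticket,models
def cloud(cam):
    im,d=vision.grab_frame(cam); c=vision.camera_info(cam)
    v,u=np.indices(d.shape); K=np.array(c["mtx"])
    P=np.stack([(u-K[0,2])/K[0,0]*d,(v-K[1,2])/K[1,1]*d,d],-1)
    W=(P-np.array(c["t"]))@np.array(c["R"])
    W[d==0]=np.nan
    return im,W
E
python3 - <<'E'
from h import *
print(ctrl.pinch_z,get_state())
ims=[]
for cam in("scene","top"):
    im,W=cloud(cam); np.save(cam+".npy",W); cv2.imwrite(f"pics/{cam}0.png",im)
    for n in("press_home","bridge","flask_base","handle","wings","thumbscrew","foot","articulator","jar_separator","model_blue","lamp_post"):
        try:
            for r in models.masks_of(cam,n)[:2]:
                m=r["mask"]; print(cam,n,round(r["p"],2),np.round(r["point"]),m.sum(),np.round(np.nanmedian(W[m],0),3))
        except Exception as e: print(n,e)
E
```

```text
pics
-0.0187 {'time': 0.0, 'qpos': array([-1.12950767,  0.50835592, -0.2375417 ,  1.50115554,  0.12569491,
        1.14886318, -0.15479235]), 'qd': array([-0.00013656,  0.00098069,  0.00052013, -0.00061396,  0.00035681,
       -0.00083539, -0.00039122]), 'tau': array([-3.02833387e-04, -6.20602584e+01, -2.18658261e+00, -2.49647927e+01,
        1.27469189e-02,  1.20918427e-02, -1.97997548e-05]), 'tcp_pos': array([0.20582923, 0.58955952, 0.20761121]), 'eef_rot': array([-1.41999115e-04,  1.67086751e-01,  9.85941791e-01, -8.84763213e-04]), 'contact_force': array([-0.68944501, -0.57487181, -0.30973944]), 'wrist_torque': array([0.02551881, 0.04682312, 0.04269846]), 'gripper_force': 0.0, 'width': 0.08552338335068445}
scene press_home 0.79 [286. 173.] 2624 [0.633 0.004 0.042]
scene bridge 0.91 [280. 172.] 2808 [0.633 0.007 0.031]
scene flask_base 0.62 [251. 194.] 2409 [0.556 0.041 0.035]
scene handle 0.88 [251. 189.] 2319 [0.556 0.041 0.041]
scene wings 0.69 [285. 145.] 147 [0.644 0.036 0.187]
scene thumbscrew 0.62 [282. 147.] 195 [0.645 0.037 0.185]
scene thumbscrew 0.49 [329. 290.] 863 [ 0.
[... 376 characters left out ...]
ew, wings
top press_home 0.83 [248. 169.] 2004 [0.63  0.04  0.029]
top press_home 0.24 [163. 229.] 345 [0.461 0.309 0.048]
top bridge 0.69 [247. 170.] 1870 [0.631 0.041 0.031]
top flask_base 0.85 [249. 200.] 1594 [0.554 0.051 0.027]
top handle 0.67 [249. 201.] 1629 [0.554 0.051 0.026]
top thumbscrew 0.7 [244. 158.] 133 [0.645 0.045 0.188]
top articulator 0.72 [163. 227.] 355 [0.465 0.309 0.047]
top articulator 0.27 [248. 167.] 1948 [0.631 0.043 0.031]
top jar_separator 0.76 [348. 206.] 453 [ 0.528 -0.261  0.082]
top model_blue 0.73 [335. 238.] 403 [ 0.431 -0.222  0.017]
lamp_post it knows: articulator, bridge, flask_base, foot, handle, jar_separator, model_blue, press_home, thumbscrew, wings
```

```bash
python3 - <<'E'
import cv2,numpy as np
s=cv2.imread("pics/scene0.png");t=cv2.imread("pics/top0.png")
o=np.vstack([np.hstack([cv2.resize(s[100:250,180:380],(400,300),interpolation=2),cv2.resize(t[110:260,150:350],(400,300),interpolation=2)]),np.hstack([cv2.resize(s,(400,300)),cv2.resize(t,(400,300))])])
cv2.imwrite("pics/a.png",o)
T=np.load("top.npy");S=np.load("scene.npy")
for W in(T,S):
  x,y,z=W[...,0],W[...,1],W[...,2]
  for lo,hi in((.125,.136),(.137,.146),(.16,.215),(.076,.084),(.0195,.0255),(.062,.076)):
    m=(z>lo)&(z<hi)&(abs(x-.6)<.25)&(abs(y-.04)<.13)
    p=W[m]
    if len(p)>10:
        r=cv2.minAreaRect(p[:,:2].astype(np.float32)*1000)
        print(lo,len(p),np.round(np.median(p,0),3),np.round(r[0]),np.round(r[1]),round(r[2],1))
E
```

```text
0.125 556 [0.644 0.046 0.131] [647.  44.] [163.  43.] 85.6
0.137 113 [0.645 0.047 0.141] [644.  44.] [146.  29.] 85.5
0.16 100 [0.645 0.045 0.19 ] [646.  45.] [57. 21.] 29.2
0.076 542 [0.595 0.049 0.079] [597.  48.] [74. 78.] 85.4
0.0195 1139 [0.541 0.054 0.023] [655.  45.] [258. 391.] 88.4
0.062 154 [0.559 0.054 0.071] [557.  60.] [106. 166.] 86.2
0.125 678 [0.64  0.023 0.132] [646.  42.] [164.  42.] 85.8
0.137 189 [0.643 0.032 0.142] [646.  41.] [ 35. 147.] 0.0
0.16 160 [0.645 0.037 0.189] [649.  38.] [59. 18.] 18.6
0.076 778 [0.594 0.044 0.081] [560.  38.] [171. 137.] 0.5
0.0195 1566 [0.543 0.036 0.023] [655.  45.] [257. 391.] 88.3
0.062 232 [0.558 0.029 0.07 ] [560.  42.] [139. 177.] 87.5
```

View pics/a.png

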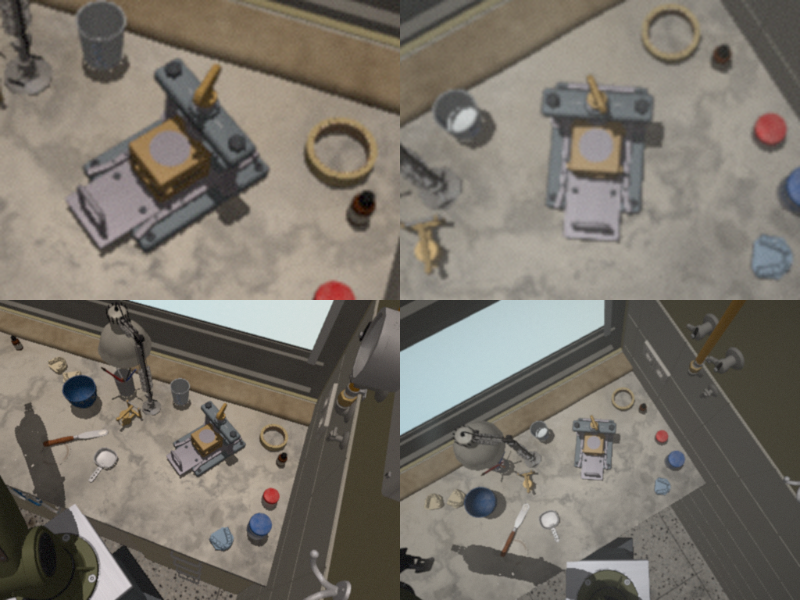

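The scene shows the press at the image centre, with its bridge at about (600,100) in the top crop. The wings point up-left at (596,95), the flask is drawn to the front at (597,150), and the handle is at (590,222). The lamp and jars are well clear. Next I'll refine the geometry and check reachability.

```bash
cat >> h.py <<'E'
from scipy.spatial.transform import Rotation as Ro
def down(a):  # tool z down, tool y (closing) at world angle a
    y=np.array([np.cos(a),np.sin(a),0]); z=np.array([0,0,-1.]); x=np.cross(y,z)
    q=Ro.from_matrix(np.stack([x,y,z],1)).as_quat(); return q[[3,0,1,2]]
E
python3 - <<'E'
from h import *
T=np.load("top.npy");S=np.load("scene.npy")
for W in(T,S):
  x,y,z=W[...,0],W[...,1],W[...,2]
  def rep(n,m):
    p=W[m]; r=cv2.minAreaRect(p[:,:2].astype(np.float32)*1000); _,_,v=np.linalg.svd(p[:,:2]-p[:,:2].mean(0)); v=v[0]
    print(n,len(p),np.round(p.mean(0),4),np.round(p[:,2].max(),3),np.round(r[0]),np.round(r[1]),round(r[2],1),"dir",round(np.degrees(np.arctan2(v[1],v[0]))%180,1))
  rep("wing",(z>.165)&(z<.215)&(np.hypot(x-.645,y-.043)<.05))
  rep("wingtop",(z>.184)&(z<.215)&(np.hypot(x-.645,y-.043)<.05))
  rep("bridge",(z>.125)&(z<.137)&(abs(x-.646)<.04)&(abs(y-.043)<.1))
  rep("lid",(z>.076)&(z<.086)&(np.hypot(x-.597,y-.048)<.06))
  rep("handle",(z>.05)&(z<.09)&(np.hypot(x-.48,y-.057)<.045))
q0=get_state()["qpos"]
for a in np.radians(np.arange(-180,181,20)):
    q=ctrl.ik([.645,.044,.17],down(a)); print(round(np.degrees(a)),None if q is None else np.round(q,2))
E
```

```text
wing 94 [0.6455 0.0444 0.1871] 0.196 [647.  45.] [57. 18.] 12.2 dir 21.2
wingtop 74 [0.646  0.0437 0.191 ] 0.196 [647.  44.] [57. 10.] 21.3 dir 20.7
bridge 562 [0.6455 0.0447 0.1307] 0.137 [647.  44.] [163.  43.] 85.6 dir 85.7
lid 552 [0.5956 0.0474 0.0796] 0.085 [597.  48.] [74. 78.] 85.4 dir 4.5
handle 57 [0.4775 0.0577 0.0687] 0.075 [478.  57.] [58.  8.] 85.3 dir 85.1
wing 147 [0.6444 0.0388 0.1864] 0.196 [648.  40.] [59. 14.] 18.6 dir 19.4
wingtop 104 [0.6436 0.0397 0.1911] 0.196 [648.  42.] [59. 11.] 19.7 dir 20.3
bridge 696 [0.6422 0.0357 0.1316] 0.137 [646.  42.] [164.  42.] 85.8 dir 86.5
lid 784 [0.5944 0.0442 0.0806] 0.086 [596.  45.] [74. 81.] 86.1 dir 171.0
handle 86 [0.4765 0.0518 0.069 ] 0.077 [477.  55.] [58.  8.] 84.9 dir 85.8
-180 [ 0.21  0.61 -0.55  1.49  0.33  1.14  2.74]
-160 [-0.66  0.82  1.15  1.51 -0.77  1.31 -2.23]
-140 [-0.66  0.82  1.15  1.51 -0.77  1.31 -1.88]
-120 [-0.66  0.82  1.15  1.51 -0.77  1.31 -1.53]
-100 [-0.43  0.63  0.57  1.5  -0.36  1.12 -1.53]
-80 [-0.41  0.62  0.54  1.5  -0.34  1.11 -1.2 ]
-60 [-0.41  0.62  0.53  1.5  -0.33  1.11 -0.86]
-40 [-0.37  0.6   0.46  1.5  -0.28  1.1  -0.55]
-20 [-0.33  0.59  0.38  1.5  -0.24  1.09 -0.24]
0 [-0.28  0.58  0.31  1.5  -0.19  1.09  0.06]
20 [-0.24  0.58  0.23  1.5  -0.14  1.08  0.37]
40 [-0.2   0.57  0.15  1.5  -0.09  1.08  0.68]
60 [-0.14  0.57  0.05  1.5  -0.03  1.08  0.97]
80 [-0.08  0.56 -0.05  1.5   0.03  1.08  1.27]
100 [-0.    0.57 -0.17  1.5   0.1   1.09  1.55]
120 [ 0.05  0.57 -0.26  1.5   0.16  1.09  1.85]
140 [ 0.09  0.58 -0.34  1.49  0.21  1.1   2.15]
160 [ 0.16  0.59 -0.45  1.49  0.27  1.12  2.44]
180 [ 0.21  0.61 -0.55  1.49  0.33  1.14  2.74]
```

```bash
python3 - <<'E'
from h import *
T=np.load("top.npy");S=np.load("scene.npy")
for W in(T,S):
  x,y,z=W[...,0],W[...,1],W[...,2]
  for lo,hi in((.1,.16),(.16,.345),(.345,.6)):
    m=(z>lo)&(z<hi)&(y>.15)&(y<.9)&(x>.1)&(x<.9); p=W[m]
    print(lo,m.sum(),np.round(np.percentile(p,[2,50,98],axis=0),3).tolist() if m.sum() else "")
u=np.array([np.cos(np.radians(-4.5)),np.sin(np.radians(-4.5)),0]); h=np.array([.4775,.0565,.055])
for p in([.33,.33,.25],[.40,.15,.22],h-.035*u+[0,0,.12],h-.035*u):
    print(np.round(ctrl.ik(p,down(np.radians(85.5))),2) if ctrl.ik(p,down(np.radians(85.5))) is not None else None)
E
```

```text
0.1 1270 [[0.483, 0.202, 0.101], [0.706, 0.459, 0.116], [0.892, 0.761, 0.144]]
0.16 13158 [[0.196, 0.182, 0.176], [0.677, 0.427, 0.25], [0.89, 0.68, 0.342]]
0.345 15308 [[0.226, 0.186, 0.349], [0.776, 0.382, 0.468], [0.892, 0.578, 0.594]]
0.1 3058 [[0.491, 0.196, 0.101], [0.731, 0.432, 0.127], [0.894, 0.871, 0.152]]
0.16 12012 [[0.497, 0.172, 0.175], [0.739, 0.372, 0.236], [0.895, 0.659, 0.337]]
0.345 281 [[0.543, 0.172, 0.345], [0.57, 0.275, 0.351], [0.899, 0.432, 0.367]]
[-0.62  0.23 -0.27  1.83  0.07  1.1   0.57]
[-0.34  0.19 -0.1   1.96  0.02  0.99  1.05]
[-0.16  0.27 -0.04  2.    0.01  0.88  1.29]
[-0.09  0.45 -0.14  2.15  0.12  0.55  1.18]
```

```bash
python3 - <<'E'
from h import *
u=np.array([np.cos(np.radians(-4.5)),np.sin(np.radians(-4.5)),0]); h=np.array([.4775,.0565,.055])
o=down(np.radians(85.5))
T=lambda:round(get_state()["time"],2)
ctrl.movep([.33,.33,.25],o);print(T())
ctrl.close_gripper(20)
ctrl.movep(h-.038*u+[0,0,.12],o);print(T(),get_state()["contact_force"])
ctrl.movel(h-.038*u,o);print(T())
f0=get_state()["contact_force"]@u
ctrl.movel(h+.027*u,o,max_speed=.05); s=get_state();print(T(),s["contact_force"]@u-f0,f0)
d=.027
while d<.048:
    d+=.002; ctrl.movel(h+d*u,o,max_speed=.03); s=get_state(); f=s["contact_force"]@u-f0
    print(round(d,3),T(),round(f,1))
    if f<-12: break
W=cloud("top"); cv2.imwrite("pics/b.png",cv2.resize(W[0][110:260,150:350],(800,600),interpolation=2))
x,y,z=np.moveaxis(W[1],-1,0)
m=(z>.05)&(z<.073)&(np.hypot(x-.525,y-.053)<.03);print(W[1][m].mean(0))
E
```

```text
2.22
4.14 [ 0.47406987  0.81679963 -0.20664623]
5.09
6.54 0.4686466564101598 -0.7509614869424526
0.029 6.79 0.8
0.031 7.04 0.7
0.033 7.29 0.5
0.035 7.54 1.1
0.037 7.79 1.2
0.039 8.04 0.5
0.041 8.29 1.3
0.043 8.54 0.4
0.045 8.79 0.3
0.047 9.04 1.4
0.049 9.29 0.3
[nan nan nan]<stdin>:18: RuntimeWarning: Mean of empty slice.
  ret = um.true_divide(
```

View pics/b.png

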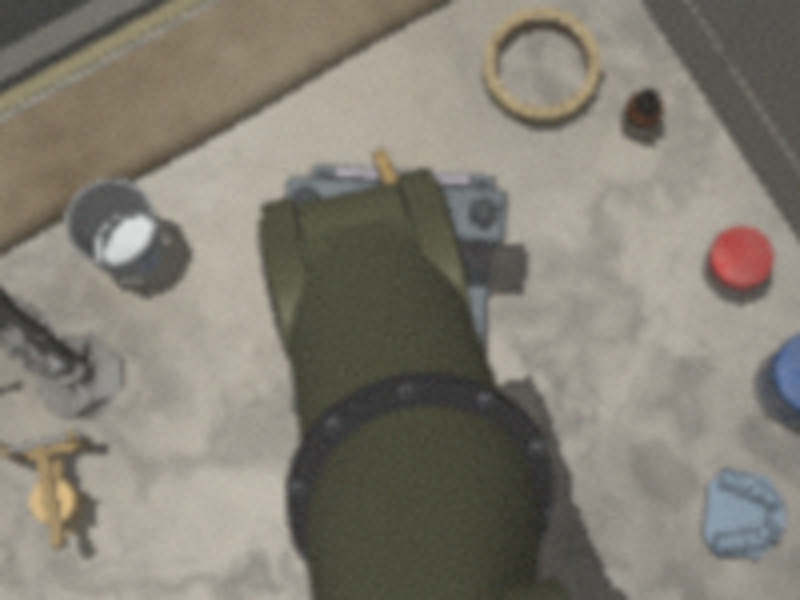

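The arm hides the flask in the top view, so I'll look from the scene camera and check the TCP.

```bash
python3 - <<'E'
from h import *
s=get_state();print(s["tcp_pos"],s["contact_force"],s["width"])
im,W=cloud("scene"); cv2.imwrite("pics/c.png",cv2.resize(im[100:250,180:380],(800,600),interpolation=2))
x,y,z=np.moveaxis(W,-1,0)
m=(z>.076)&(z<.086)&(abs(x-.62)<.07)&(abs(y-.045)<.06); p=W[m]
print(m.sum(),np.percentile(p,[2,98],axis=0))
E
```

```text
[0.52635506 0.05263726 0.05496306] [-0.38128605 -0.39738614  0.42850466] 5.43329713097448e-05
660 [[0.56119851 0.00883289 0.07700627]
 [0.63426896 0.07852203 0.08455613]]
```

View pics/c.png

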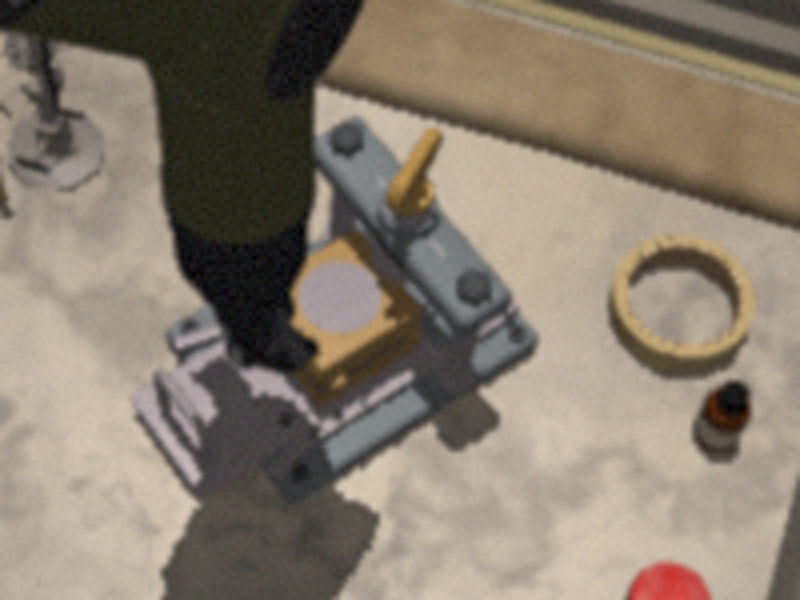

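The handle at about (175,395) hasn't moved and the fingers are now behind it at about (280,355). I need to work out how they got past.

```bash
python3 - <<'E'
from h import *
s=get_state();print(s["eef_rot"],down(np.radians(85.5)),s["qpos"])
im,W=cloud("scene")
for (c,r) in((300,350),(270,360),(250,350),(250,300),(230,260),(175,395),(160,380),(200,420),(185,385)):
    print(c,r,np.round(W[100+r//4,180+c//4],3))
x,y,z=np.moveaxis(W,-1,0)
m=(z>.05)&(z<.09)&(np.hypot(x-.48,y-.057)<.045);p=W[m];print(m.sum(),np.percentile(p,[2,50,98],axis=0))
E
```

```text
[-2.83175884e-05  3.92634900e-02  9.99228891e-01 -4.44034813e-06] [0.         0.03925982 0.99922904 0.        ] [-0.0908063   0.53800015 -0.08202514  1.94913447  0.06878013  0.65714067
  1.27647294]
300 350 [ 0.522 -0.006  0.176]
270 360 [0.51  0.007 0.157]
250 350 [0.513 0.03  0.135]
250 300 [0.506 0.019 0.216]
230 260 [0.499 0.027 0.254]
175 395 [0.476 0.061 0.073]
160 380 [0.475 0.071 0.076]
200 420 [0.479 0.037 0.069]
185 385 [0.499 0.082 0.023]
96 [[0.47151367 0.02584171 0.05187558]
 [0.47675091 0.04955693 0.07090495]
 [0.51754608 0.08332922 0.0880476 ]]
```

```bash
python3 - <<'E'
from h import *
u=np.array([np.cos(np.radians(-4.5)),np.sin(np.radians(-4.5)),0])
s=get_state(); print(s["time"]); p=s["tcp_pos"]
ctrl.movel(p+[0,0,.1],down(np.radians(85.5)))
o=down(np.radians(-4.5))
h=np.array([.4772,.0565,.068+ctrl.pinch_z])
print(get_state()["qpos"][6], ctrl.ik(h,o), ctrl.ik(h,down(np.radians(175.5))))
ctrl.ungrasp(); ctrl.movep(h+[0,0,.09],o); ctrl.movel(h,o)
s=get_state(); print(s["time"],s["tcp_pos"],s["contact_force"])
ctrl.close_gripper(40)
s=get_state(); print(s["time"],s["width"],s["gripper_force"],s["contact_force"],s["tcp_pos"])
im,W=cloud("scene"); cv2.imwrite("pics/d.png",cv2.resize(im[100:250,180:380],(800,600),interpolation=2))
E
```

```text
9.4417
1.2966197544295566 [-0.35782241  0.51035913  0.27476122  2.08032034 -0.24397988  0.58075061
  0.01001565] [ 0.13970902  0.52083836 -0.44787933  2.07413675  0.37749138  0.62443349
  2.49668149]
13.0333 [0.47762343 0.05634471 0.0496954 ] [-0.01791806 -0.06317715 -0.21963975]
13.8 -0.0002984003984220246 0.8356723375618458 [0.97374451 0.49999897 1.76395277] [0.47764613 0.05651013 0.04946262]
```

View pics/d.png

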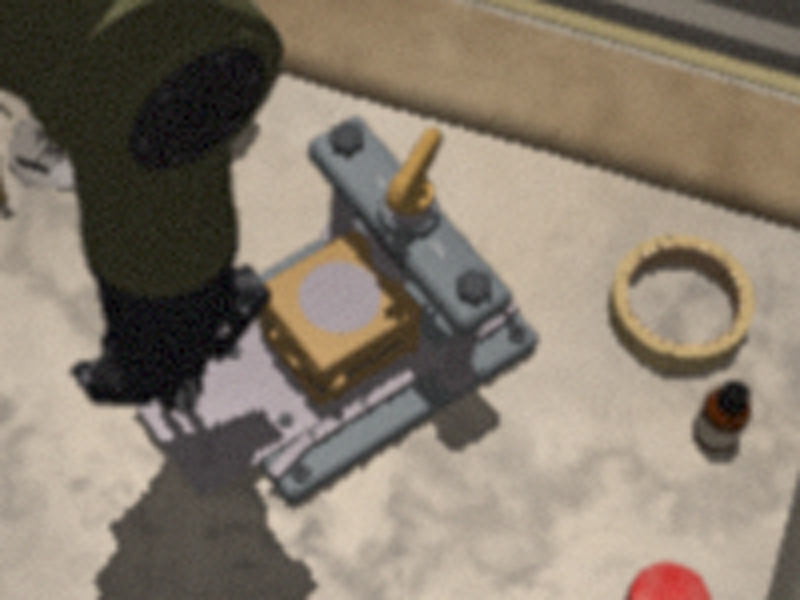

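Width reads 0, so the fingers closed without the bar. In the picture the gripper looks high above the plate. I'll check the true fingertip height from the depth data.

```bash
python3 - <<'E'
from h import *
s=get_state();t=s["tcp_pos"];print(t,s["width"],s["gripper_force"])
def look(tag):
  for cam in("scene","top"):
    im,W=cloud(cam); cv2.imwrite(f"pics/{tag}_{cam}.png",im)
    t=get_state()["tcp_pos"]
    m=(np.hypot(W[...,0]-t[0],W[...,1]-t[1])<.075)&(im.max(-1)<60)&(W[...,2]>.035)&(W[...,2]<.5)
    z=W[m][:,2]-t[2]; print(tag,cam,m.sum(),np.histogram(z,np.arange(-.05,.3,.02))[0])
look("e0")
ctrl.movel(t+[0,0,.12],down(np.radians(-4.5)))
ctrl.movel(t+[-.0,0.12,.12],down(np.radians(-4.5)))
look("e1"); print(get_state()["tcp_pos"],get_state()["width"],get_state()["time"])
a=cv2.imread("pics/e1_scene.png")[90:240,130:330];b=cv2.imread("pics/e1_top.png")[110:260,150:350]
cv2.imwrite("pics/e.png",np.hstack([cv2.resize(a,(400,300)),cv2.resize(b,(400,300))]))
E
```

```text
[0.477658   0.05650834 0.04944618] 0.0001378925321976949 0.9028429538011551
e0 scene 3863 [  0   0   0   0  23  22 114 126 142  39 114 149 117 144 224 193 197]
e0 top 24 [0 0 0 0 0 0 0 0 0 0 0 0 0 0 0 0 0]
e1 scene 3434 [  0   0   0   0  41  57 190 209 275  77 180 239 213 246 350 311 338]
e1 top 63 [ 0  0  0  0  0  0  0  0  3  0  2 16  2 18 21  1  0]
[0.47777157 0.17517899 0.16949378] 0.00015766802880392785 15.95
```

View pics/e.png

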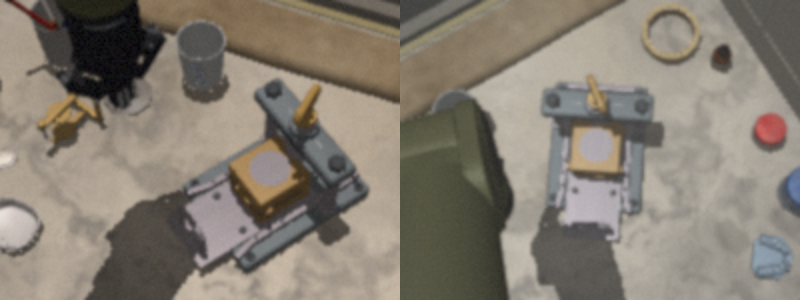

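```bash
python3 - <<'E'
from h import *
c=vision.camera_info("scene");K=np.array(c["mtx"])
t=get_state()["tcp_pos"]
for dz in(0,.02,.03,.04,.06):
    p=K@(np.array(c["R"])@(t+[0,0,dz])+c["t"]);print(dz,p[:2]/p[2])
im,W=cloud("scene")
x,y,z=np.moveaxis(W,-1,0)
m=(np.hypot(x-t[0],y-t[1])<.02)&(z>t[2]-.05)&(z<t[2]+.06)
r=np.argwhere(m); 
print(m.sum(), "lowest z",np.sort(z[m])[:10],r[np.argsort(z[m])[:5]])
im2,W2=cloud("scene");x,y,z=np.moveaxis(W2,-1,0)
m=(z>.05)&(z<.09)&(np.hypot(x-.48,y-.057)<.045);p=W2[m];print(m.sum(),np.percentile(p,[2,50,98],axis=0))
a=cv2.resize(im[105:165,150:230],(400,300),interpolation=2); b=cv2.resize(im[165:240,200:300],(400,300),interpolation=2)
pp=K@(np.array(c["R"])@t+c["t"]);pp=pp[:2]/pp[2]
cv2.circle(a,(int((pp[0]-150)*5),int((pp[1]-105)*5)),4,(0,0,255),1)
cv2.imwrite("pics/f.png",cv2.convertScaleAbs(np.hstack([a,b]),alpha=1.6,beta=20))
E
```

```text
0 [191.93830454 146.41447135]
0.02 [190.90168845 141.6939566 ]
0.03 [190.36933575 139.26974304]
0.04 [189.82727858 136.80133752]
0.06 [188.71296966 131.72702727]
93 lowest z [0.19420887 0.194237   0.19515884 0.19864671 0.19897948 0.19925892
 0.19931291 0.19945565 0.19983567 0.20011626] [[144 192]
 [145 190]
 [143 194]
 [143 193]
 [142 195]]
81 [[0.47151137 0.02641772 0.05578881]
 [0.4762434  0.05027719 0.07096459]
 [0.48189501 0.08270346 0.0759244 ]]
```

View pics/f.png

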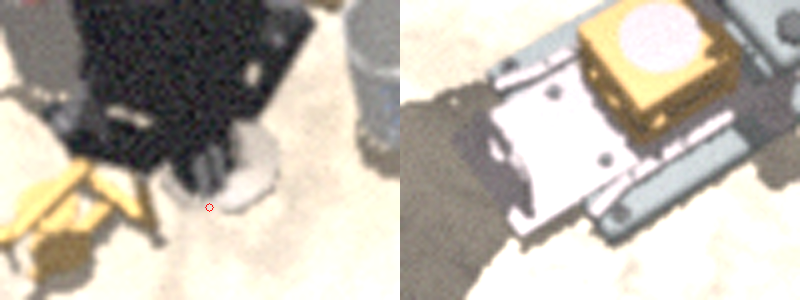

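The picture shows the real fingertips at about (208,188), above the red mark where the reported TCP projects. That puts the tips roughly 25 mm behind the reported TCP, and the handle is untouched. I'll touch the bar from above to measure the offset, then grip the bar with the correction.

```bash
python3 - <<'E'
from h import *
u=np.array([np.cos(np.radians(-4.5)),np.sin(np.radians(-4.5)),0])
o=down(np.radians(-4.5)); h=np.array([.4768,.0560,0])
ctrl.movel(h+[0,0,.08],o); f0=get_state()["contact_force"][2]
off=None
ctrl.movel(h+[0,0,.052],o)
for z in np.arange(.0505,.034,-.0015):
    ctrl.movel(h+[0,0,z],o,max_speed=.05); s=get_state(); f=s["contact_force"][2]-f0
    if f>4: off=.0722-s["tcp_pos"][2]; break
s=get_state();print("off",off,z,f,s["tcp_pos"],s["time"])
if off is None: raise SystemExit
ctrl.movel(h+[0,0,.09],o,max_speed=.2); ctrl.ungrasp()
g=h+[0,0,.068-.015-off]
ctrl.movel(g,o,max_speed=.2); ctrl.close_gripper(40)
s=get_state();print("grip",s["width"],s["gripper_force"],s["contact_force"],s["tcp_pos"],s["time"])
E
```

```text
off 0.02315575539320492 0.0475 20.41994054164426 [0.47747122 0.05608344 0.04904424] 18.2833
grip 0.006594577464629465 39.13631558418274 [ 0.3555474  -0.06452497  6.35030447] [0.47727707 0.05604739 0.03026792] 20.5833
```

```bash
python3 - <<'E'
from h import *
u=np.array([np.cos(np.radians(-4.5)),np.sin(np.radians(-4.5)),0]); o=down(np.radians(-4.5))
p=get_state()["tcp_pos"].copy(); f0=get_state()["contact_force"]@u
ctrl.movel(p+.042*u,o,max_speed=.08); d=.042
while d<.064:
    s=get_state(); f=s["contact_force"]@u-f0; print(round(d,3),round(f,1),round((s["tcp_pos"]-p)@u,4))
    if abs(f)>18: break
    d+=.002; ctrl.movel(p+d*u,o,max_speed=.05)
s=get_state();print(s["width"],s["contact_force"],s["tcp_pos"],s["time"])
E
```

```text
0.042 2.8 0.0429
0.044 -2.5 0.0431
0.046 -3.6 0.0447
0.048 -3.6 0.0466
0.05 -4.9 0.0486
0.052 -3.7 0.0506
0.054 -5.5 0.0523
0.056 -9.8 0.0523
0.058 -15.2 0.0522
0.06 -20.6 0.0521
0.00646235709913571 [-20.15945025   1.80182368  24.4819239 ] [0.52922247 0.05195111 0.03013747] 23.5167
```

```bash
python3 - <<'E'
from h import *
u=np.array([np.cos(np.radians(-4.5)),np.sin(np.radians(-4.5)),0]); o=down(np.radians(-4.5))
p=np.array([.47728,.05605,.0303])
ctrl.movel(p+.053*u,o); s=get_state();print(s["contact_force"]@u,s["tcp_pos"])
ctrl.ungrasp(); s=get_state();print(s["contact_force"],s["tcp_pos"])
ctrl.movel(p+.053*u+[0,0,.2],o,max_speed=.25)
c=np.array([.6475,.0432,.145]); w=down(np.radians(110.5))
ctrl.movep(c+[0,0,.075],w); print(get_state()["time"],get_state()["qpos"])
ctrl.movel(c,w,max_speed=.12); s=get_state();print(s["contact_force"])
im,W=cloud("scene"); cv2.imwrite("pics/g.png",cv2.resize(im[80:230,180:380],(800,600),interpolation=2))
x,y,z=np.moveaxis(W,-1,0); m=(z>.076)&(z<.086)&(abs(x-.63)<.08)&(abs(y-.045)<.06)
print(np.percentile(W[m],[2,98],axis=0)); print(get_state()["time"],get_state()["tcp_pos"])
E
```

```text
-3.9555484123957974 [0.52840227 0.05203522 0.03027992]
[ 0.62283089 -1.17346091  0.10727072] [0.53015126 0.05186893 0.03028665]
27.0667 [-0.00594067  0.53494948 -0.16946567  1.413458    0.09211683  1.20199094
  1.74229334]
[0.27383402 0.38803407 0.53309514]
[[0.60617451 0.00803009 0.07657102]
 [0.64075082 0.08008286 0.08440256]]
27.8917 [0.64817226 0.043354   0.14607986]
```

View pics/g.png

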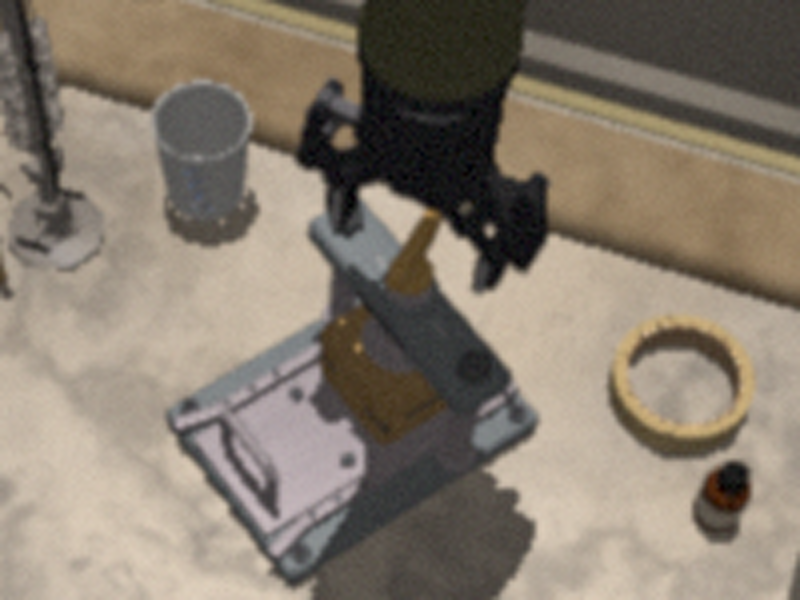

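The picture shows the carrier fully in, with its front flush with the bed at about (230,490). The open fingers, at (345,210) and (490,280), straddle the wings at (415,250). I'll grip and start turning.

```bash
cat >> h.py <<'E'
K=.00255
def turn(base,a0,t,sp=1.2):
    "hold the screw turned clockwise by t from the grasp"
    ctrl.movel(base-[0,0,K*t],down(a0-t),max_speed=K*sp)
    s=get_state(); m=s["wrist_torque"]; f=s["contact_force"]
    R=Ro.from_quat(np.roll(s["eef_rot"],-1)).as_matrix(); a=np.arctan2(R[1,1],R[0,1])
    print(round(t,2),"T",round(s["time"],2),"turn",round((a0-a)%(2*np.pi),3),"mz",np.round(m,2),"F",np.round(f,1),"w",round(s["width"],4))
    return m[2]
E
python3 - <<'E'
from h import *
ctrl.close_gripper(80)
s=get_state();print(s["time"],s["width"],s["gripper_force"],s["contact_force"],s["wrist_torque"],s["tcp_pos"])
if s["width"]<.005: raise SystemExit
b=s["tcp_pos"].copy(); np.save("b.npy",b); a0=np.radians(110.5)
turn(b,a0,.15); turn(b,a0,.6); turn(b,a0,1.1)
im,W=cloud("scene"); cv2.imwrite("pics/i.png",cv2.resize(im[80:230,180:380],(800,600),interpolation=2))
E
```

```text
28.5917 0.00844822957706584 145.95224120188504 [-2.56959667  0.0207157   7.02634394] [-0.01693027  0.27326835 -0.02032033] [0.64800042 0.04333557 0.14625614]
0.15 T 29.07 turn 0.148 mz [-0.    0.04 -0.03] F [-1.3  0.4  0.8] w 0.0085
0.6 T 29.68 turn 0.596 mz [ 0.19  0.19 -0.07] F [-1.6  1.5  2.4] w 0.0083
1.1 T 30.32 turn 1.096 mz [ 0.58  0.12 -0.  ] F [-0.4  3.9  1.7] w 0.0086
```

View pics/i.png

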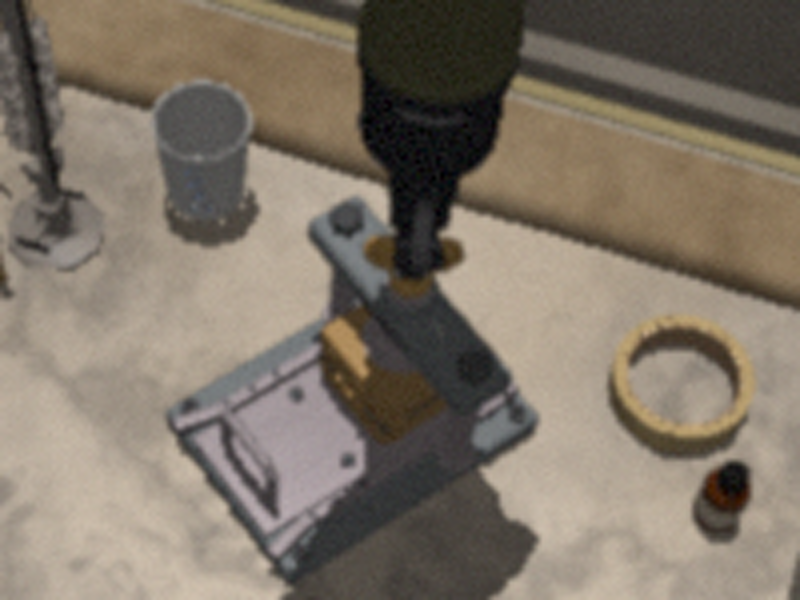

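The wings at (415,250) have turned with the gripper. I'll carry on to the seat.

```bash
python3 - <<'E'
from h import *
b=np.load("b.npy");a0=np.radians(110.5)
for t in(1.7,2.3,2.9,3.3): turn(b,a0,t,1.3)
t=3.3
while t<3.9:
    t+=.06
    if abs(turn(b,a0,t,.6))>.7: break
E
```

```text
1.7 T 31.12 turn 1.696 mz [ 1.07 -0.16  0.06] F [1.4 4.9 1.2] w 0.0082
2.3 T 31.88 turn 2.296 mz [ 1.03 -0.46  0.02] F [2.8 5.7 0.8] w 0.0083
2.9 T 32.62 turn 2.896 mz [ 1.04 -0.72  0.04] F [5.2 4.1 0.6] w 0.0082
3.3 T 33.17 turn 3.297 mz [ 0.98 -0.84  0.08] F [4.8 4.5 0.2] w 0.0086
3.36 T 33.42 turn 3.357 mz [ 1.   -0.85 -0.01] F [ 5.   3.7 -0.1] w 0.0082
3.42 T 33.67 turn 3.417 mz [ 0.96 -0.85  0.06] F [ 5.9  3.6 -0.2] w 0.008
3.48 T 33.92 turn 3.477 mz [ 0.96 -0.89  0.05] F [ 5.6  3.3 -0.1] w 0.0083
3.54 T 34.17 turn 3.537 mz [ 1.02 -0.86  0.07] F [5.  3.6 0.5] w 0.0082
3.6 T 34.42 turn 3.595 mz [ 0.82 -0.81  0.69] F [5.3 2.5 0.8] w 0.0084
3.66 T 34.67 turn 3.654 mz [ 0.31 -0.53  1.88] F [4.3 2.4 2.5] w 0.0084
```

It seats at about 3.565 rad, shown by the sharp torque rise. Now I'll back off 1.57 rad and hold.

```bash
python3 - <<'E'
from h import *
b=np.load("b.npy");a0=np.radians(110.5)
for t in(3.5,2.9,2.3,1.993): turn(b,a0,t,1.1)
ctrl.pause(.5); turn(b,a0,1.993,1)
im,W=cloud("scene"); cv2.imwrite("pics/j.png",cv2.resize(im[80:230,180:380],(800,600),interpolation=2))
E
```

```text
3.5 T 34.98 turn 3.498 mz [ 0.7  -0.91  0.16] F [5.3 4.2 3.3] w 0.009
2.9 T 35.73 turn 2.898 mz [ 0.79 -0.93  0.08] F [4.6 4.4 2.6] w 0.0082
2.3 T 36.48 turn 2.298 mz [ 0.89 -0.82  0.07] F [3.8 5.7 2.9] w 0.0082
1.99 T 36.94 turn 1.991 mz [ 0.97 -0.76  0.04] F [3.4 5.7 3. ] w 0.0084
1.99 T 37.69 turn 1.991 mz [ 0.9  -0.71  0.03] F [2.5 5.  3.2] w 0.0085
```

View pics/j.png

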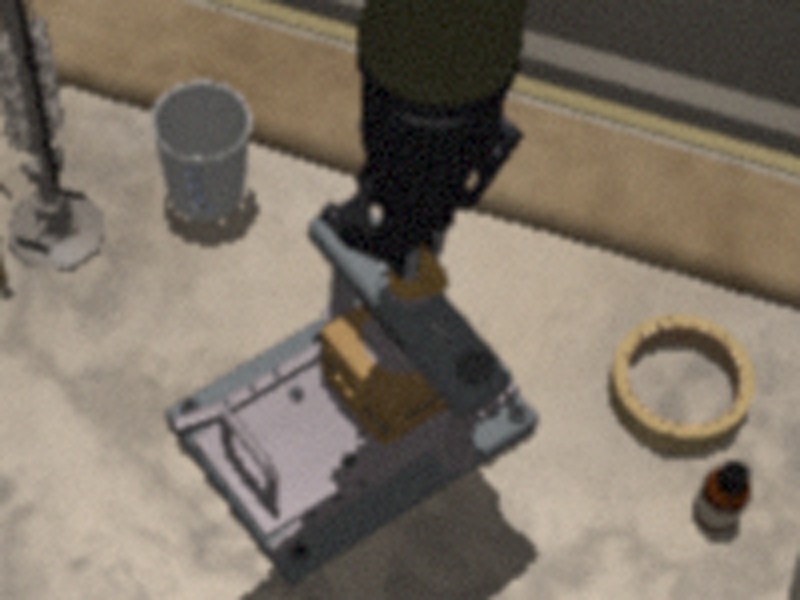

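The wings at (420,270) are still gripped and lie along the bridge, a quarter turn from seated. The flask is still home and the grip is steady, so I'll hand the job in.

```bash
python3 -c "
from station import ticket; print(ticket.close_job())"
```

```text
the job is handed in; nothing more can be done
None
```

I handed the job in at about 38 s of the 58 s limit: the flask is fully home, the thumbscrew was seated and then backed off a quarter turn, and the gripper is still holding the wings there.

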